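# Close the pressure filter holder with its bayonet cover

### The job

Close the filter holder: take its cover by the handle, turn it until its three holes match the three studs and let it slide down over them, then press it down against the sprung seal and turn it clockwise (seen from above) so that the stud heads lock it down, and let go. Feel your way gently, never forcing the cover, and leave everything else on the bench as it stands.

Things in the scene. Friction and masses are not known exactly. Their poses are not given: they have to be found in the camera images.
- cover: Loose aluminium cover disc, 124 mm across, 6 mm thick, about 0.35 kg, lying right side up on a mat. Origin: centre of its underside, z up. Three keyholes centred on a circle of 46 mm radius: holes 19 mm wide at 0, 120, 240 degrees from its x axis, each running on anticlockwise (from above) into a curved slot 10 mm wide that ends 26 degrees on: the cover locks by turning clockwise.
- cover_handle (a point): Centre of the cover's black bow handle, 37 mm above the cover's underside, axes as the cover's. The bar runs along x: 62 mm long, 14 mm thick across y, 18 mm high, open beneath, on two posts at x = -22 and +22 mm; a low brass plug stands on the disc between them, 22 mm below this point.
- holder: Steel pressure filter holder, 132 mm across, fixed to the bench. Origin: centre of its foot, z up. Heights above the origin: top of the dark swivel ring 80 mm, stud heads 88 to 94 mm, sprung seal 86 mm. More than 40 N between cover and holder damages it. Let go, a cover locked under the heads rests with its underside at 82 mm; one not locked springs up to 86 mm.
- stud_ring (a point): Centre of the swivel ring's flat top, axes as the holder's. On it three studs, 120 degrees apart, 46 mm from the axis: shank 7 mm thick, 8 mm high, then a head 16 mm wide, 6 mm high, its top 2 mm bevelled. The ring was left anywhere within 35 degrees either way of one stud on the x axis; that angle is not measured: look or feel for it. It is stiff (0.8 N m) and stays put.
- seal_top (a point): Centre of the top of the white sprung seal (radius 26 to 34 mm) inside the studs, 86 mm above the foot when free. It pushes back with 5 N at first, plus 1.8 N per mm, and goes down 6 mm, flush with the ring. With the seal pressed 4 to 6 mm (12 to 16 N) the cover's slots pass under the stud heads. From 15 degrees of turn the heads hold it; at 26 the slots end.
- mat: Round silicone mat, 144 mm in diameter, 3 mm thick, fixed on the bench, on which the cover lies. Origin at the centre of its underside.
- wash_bottle: Bystander, loose: white bottle with a red cap, 68 mm in diameter, 165 mm high. Origin at the centre of its underside.
- beaker: Bystander, loose: clear beaker, 72 mm in diameter, 90 mm high. Origin at the centre of its underside.
- amber_bottle: Bystander, loose: brown bottle, 48 mm in diameter, 90 mm high. Origin at the centre of its underside.
- timer: Bystander, loose: grey bench timer, 72 x 72 x 19 mm. Origin at the centre of its underside.
- orange_bottle: Bystander, loose: white bottle with an orange cap, 38 mm in diameter, 75 mm high. Origin at the centre of its underside.

How it is judged (in metres and radians):
On the way, in this order (a step that is already met when the one before it is completed fails the run):
1. the cover is lifted off its mat (z of cover in the frame of mat above 0.03 m), for 0.1 s.
2. the cover has slid down over the three studs: centred on the holder, level, its underside less than 89 mm above the holder's foot (z of cover in the frame of holder below 0.089 m and horizontal distance between cover and holder below 0.005 m and angle between cover's own z axis and vertical below 0.05 rad), for 0.1 s.
At the end, for the whole second after the job is handed in: The cover, let go and at rest, is held down by the stud heads against the sprung seal: its underside 79 to 83.8 mm above the holder's foot (82 when locked; it would spring up to 86 if not), centred within 5 mm, level within 0.03 rad (z of cover in the frame of holder between 0.079 and 0.0838 m and horizontal distance between cover and holder below 0.005 m and angle between cover's own z axis and vertical below 0.03 rad and linear speed of cover below 0.01 m/s and contact force between the fingers and cover below 0.1 N); the robot touches nothing.
It fails at once if the cover is forced: more than 40 N between the cover and the holder (contact force between cover and holder above 40 N).
It fails at once if a bystander is moved by more than 20 mm (distance of any of wash_bottle, beaker, amber_bottle, timer, orange_bottle from where it was at the start of the episode above 0.02 m).
It also fails if it takes over 72 s, if anything falls off the work surface, if the arm or the gripper's body presses on something with over 40 N, if the wrist force passes 120 N, or if a joint passes its speed limit or range.

### The arm

A 6-joint arm with a two-finger parallel gripper is mounted at the origin on a cart in front of the work surface, level with it; the furniture and walls round the work are solid. World frame = base frame: x ahead of the robot, y to its left, z up, the work surface at z = 0. Lengths are in mm, angles in degrees, forces in N, time in s.
With the tool pointing down it reaches from about 300 to 850 mm from the base axis. Payload 4.2 kg.
Tool frame: the origin (TCP) lies midway between the tips of the shut fingers; the grasp point (between the pads) lies 19 mm behind it; z points along the fingers, y is the line along which they close (so a half turn about z gives the same grasp; the last joint's range is limited). The gripper opens to 91 mm and grips with 3 to 60 N. Pads are 32 mm wide; open, the fingers measure 118 mm over their backs; the gripper's body (76 mm by 178 mm) begins 60 mm behind the grasp point.
Start: joints at [-75.115, 18.312, 89.639, -0, 72.044, -1.146], TCP at [158.797, -552.654, 213.976] pointing down, gripper open.
Joint ranges: [-177.97, 177.97], [-48.28, 115.42], [12.27, 149.76], [-77.06, 257.06], [2.81, 150.46], [-146.56, 146.56]. Speed limits (degrees/s): [147.25, 147.25, 180, 180, 180, 180].

### API

Orientations are given as [roll, pitch, yaw] about the fixed x, y, z axes, in that order (R = Rz(yaw) Ry(pitch) Rx(roll)).
In Python, from workcell import env gives the robot as it stands.
- The arm moves only by the shell command python3 -m jog 'ROWS' [FORCE]. ROWS is a JSON object of lists of equal length, an entry for each row: "jaw": the finger opening in mm, from 0 to 91.2; "slide": the shift along the tool's x, y, z in units of 30 mm (1.0 is 30 mm), a list of three; "spin": the turn about the tool's z in units of 8 degrees (1.0 is 8 degrees). In form: {"jaw": [jaw, ...], "slide": [[dx, dy, dz], ...], "spin": [spin, ...]}. A call has 1 to 10 rows; each row shifts and turns the commanded pose from where the row before left it, along the tool's axes as they then stand; what a row does not reach is not made up. A row lasts 1/10 s, in which the tool goes at most 50 mm and 8.59 degrees, less where a joint would pass 70% of its speed; a pose out of reach is approached as far as the arm can. A call is refused whole if a number of a shift passes 1 or a number of a turn 1, either way. A call with a gripper value outside its range is refused whole. The fingers move at their own pace and stop on an object; FORCE is the grip in N (left out, the last holds). Time passes only in rows, so rows that do not move let the fingers close. It gives the time, the measured TCP pose, the force, the opening and the grip force at its end, in the units of the state.
- env.state(): the state, without advancing time (a new reading comes with each control period).
- env.grab_frame(name): name is "scene" or "top" or "wrist"; returns the picture (384x512x3 uint8, red, green, blue); there is no depth.
- env.camera_model(name): a dict with "fx", "fy", "cx", "cy" (pixels), "camera_from_world" (4x4, takes a point from world to camera coordinates). Camera axes: x right, y up, looking along -z (the intrinsics and any distortion apply to the point x, -y, -z); pixel columns grow to the right and rows downward; lengths in mm; the calibration is good to about 2 mm. A picture is of the moment at which its call begins: read the wrist's pose just before it. camera_model takes no time and is no camera call; for the wrist camera it gives the pose at the moment of the call.
- env.job_done(): hands the job in; it is judged then, once.
The state is a dict: "time_s": time; "qpos": joint angles; "qvel": joint speeds; "effort": joint torques, N m; "ee_pos": TCP position; "ee_rot": TCP orientation; "force": force on the tool from outside, world axes, zero at the start; "torque": the same for the moment, N m; "gripper_width": finger opening in mm; "gripper_force": force on a finger pad.
Only numpy, scipy, OpenCV 4.12 (cv2) and the standard library are available. Lean on these libraries where they do the work, as an engineer would, in place of code of your own. Each camera call takes 0.05 s, during which the arm holds its last target. There are 200 camera calls.

## Working session

There is one attempt and no reset: what is moved stays moved. The work goes in short steps, Python scripts to look and compute and a shell command to move; the robot and the scene stay as the last step left them, time stands still between calls to the robot, and variables do not carry over. Pictures are saved under pics/ and viewed, at most 10 in all, crops included, and the job is handed in when it is done.

```bash
ls; mkdir -p pics; python3 - <<'E'
from workcell import env
import cv2,numpy as np
for n in ["scene","top","wrist"]:
    m=env.camera_model(n);f=env.grab_frame(n)
    cv2.imwrite(f"pics/{n}0.png",f[:,:,::-1])
    print(n,{k:(np.round(v,3).tolist() if not isinstance(v,str) else v) for k,v in m.items()})
s=env.state();print(s)
a=cv2.imread("pics/top0.png");cv2.imwrite("pics/top0b.png",cv2.resize(a,(800,600),interpolation=cv2.INTER_CUBIC))
E
```

```text
pics
scene {'fx': 491.678, 'fy': 491.678, 'cx': 250.489, 'cy': 190.589, 'camera_from_world': [[-0.77, -0.638, -0.012, 472.647], [0.377, -0.47, 0.798, -312.507], [-0.515, 0.61, 0.603, -1444.746], [0.0, 0.0, 0.0, 1.0]]}
top {'fx': 368.943, 'fy': 368.943, 'cx': 259.542, 'cy': 185.667, 'camera_from_world': [[0.017, -1.0, 0.013, -1.989], [0.991, 0.019, 0.136, -604.703], [-0.136, 0.01, 0.991, -1065.304], [0.0, 0.0, 0.0, 1.0]]}
wrist {'fx': 343.236, 'fy': 343.236, 'cx': 258.144, 'cy': 194.102, 'camera_from_world': [[0.277, -0.961, -0.002, -573.012], [0.932, 0.269, -0.244, 29.005], [0.235, 0.066, 0.97, -389.487], [0.0, 0.0, 0.0, 1.0]]}
{'time_s': 0.15, 'qpos': array([-7.51153976e+01,  1.83434994e+01,  8.96883285e+01,  6.86395300e-04,
        7.20437849e+01, -1.14663883e+00]), 'qvel': array([-0.02422397, -0.05638499, -0.20665665,  0.00809668, -0.15906536,
        0.01233676]), 'effort': array([-2.90570802e-05, -4.12772262e+01, -2.32154399e+01,  7.27481931e-02,
        4.33524256e-02, -8.88139243e-05]), 'ee_pos': array([ 158.69722485, -552.28962362,  213.32438388]), 'ee_rot': array([-1.79924415e+02, -2.16566042e-03,  1.60310278e+01]), 'force': array([0.70581754, 0.28888686, 0.58725845]), 'torque': array([-0.02688758,  0.00746958, -0.0198264 ]), 'gripper_force': 0.0, 'gripper_width': 90.99697511755987}
```

View pics/top0b.png

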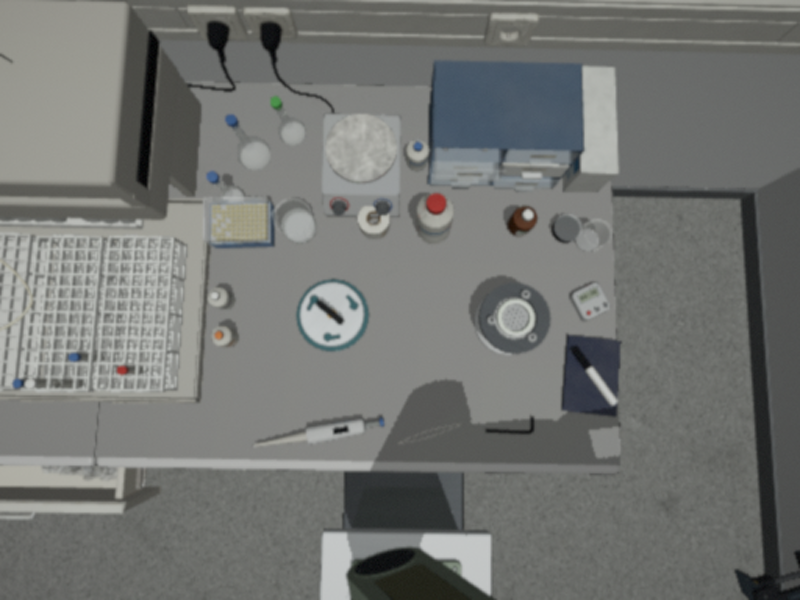

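View pics/scene0.png

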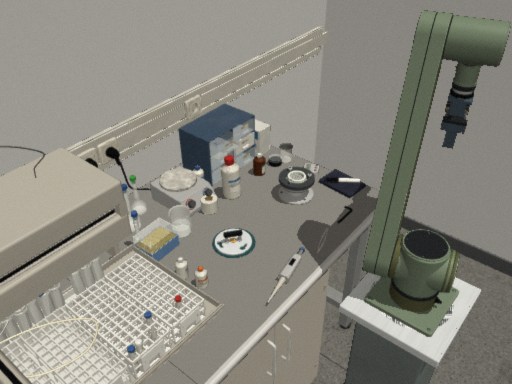

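The top view shows the cover at about (212,201) in native pixels, with its handle running upper-left to lower-right. The holder is at about (329,203), with studs near (336,188), (314,206) and (341,215). Next I cast rays for coarse positions.

```bash
cat > h.py <<'E'
from workcell import env
import cv2,numpy as np
def ray(m,u,v):
    T=np.array(m["camera_from_world"]);R=T[:3,:3];c=-R.T@T[:3,3]
    d=np.array([(u-m["cx"])/m["fx"],-(v-m["cy"])/m["fy"],-1.]);d=R.T@d
    return c,d/np.linalg.norm(d)
def plane(m,u,v,z):
    c,d=ray(m,u,v);return c+d*(z-c[2])/d[2]
def proj(m,p):
    T=np.array(m["camera_from_world"]);q=T[:3,:3]@p+T[:3,3]
    return m["cx"]+m["fx"]*q[0]/-q[2], m["cy"]-m["fy"]*q[1]/-q[2]
def tri(rs):
    A=np.zeros((3,3));b=np.zeros(3)
    for c,d in rs:
        P=np.eye(3)-np.outer(d,d);A+=P;b+=P@c
    p=np.linalg.solve(A,b);return p,[np.linalg.norm((np.eye(3)-np.outer(d,d))@(p-c)) for c,d in rs]
def togo(target,yaw):
    """tool-frame shift (units of 30) and spin (units of 8 deg) for tool pointing down"""
    s=env.state();from scipy.spatial.transform import Rotation as Ro
    R=Ro.from_euler("xyz",s["ee_rot"],degrees=True).as_matrix()
    print("shift mm",np.round(R.T@(np.array(target)-s["ee_pos"]),1),"units",np.round(R.T@(np.array(target)-s["ee_pos"])/30,2),"dyaw",yaw-s["ee_rot"][2],"spin units (tool z down)",-(yaw-s["ee_rot"][2])/8)
E
python3 - <<'E'
from h import *
t=env.camera_model("top");s=env.camera_model("scene")
print(plane(t,212.5,201.6,9),plane(t,329,203.5,80))
p,e=tri([ray(t,212.5,201.6),ray(s,234,242)]);print("cover tri",p,e)
p,e=tri([ray(t,329,203.5),ray(s,296.5,177)]);print("holder tri",p,e)
a=plane(t,313*.64,300*.64,50);b=plane(t,345*.64,323*.64,50);print(a,b,np.degrees(np.arctan2(*(b-a)[1::-1])))
m=env.camera_model("wrist");T=np.array(m["camera_from_world"]);c=-T[:3,:3].T@T[:3,3];st=env.state();print(c-st["ee_pos"],st["ee_rot"])
E
```

```text
[557.07910958 151.88514546   9.        ] [ 551.24792556 -191.69775571   80.        ]
cover tri [557.99816909 152.844697     3.12710415] [np.float64(0.46599383137424444), np.float64(0.46599383137414785)]
holder tri [ 551.86921194 -191.1942076    80.2112715 ] [np.float64(0.7887799270908503), np.float64(0.788779927090723)]
[581.19724365 184.10794882  50.        ] [538.63954498 122.14787531  50.        ] -124.48349139975308
[ 64.37480647  19.56322851 170.66712403] [-1.79924415e+02 -2.16566042e-03  1.60310278e+01]
```

View pics/wrist0.png

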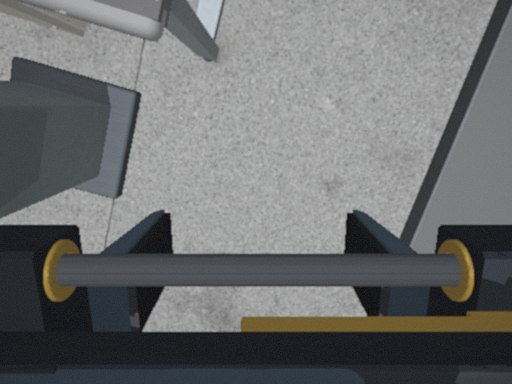

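The wrist camera sits about 67 mm ahead of the TCP and 170 mm above it, looking slightly back. Only the floor and the fingers show for now. I'll move to view the holder.

```bash
python3 - <<'E'
from h import *
togo([515,-201,240],16)
E
```

```text
shift mm [ 439.5 -239.3  -26.3] units [14.65 -7.98 -0.88] dyaw -0.031027761171067425 spin units (tool z down) 0.003878470146383428
```

```bash
python3 -m jog '{"jaw":[91,91,91,91,91,91,91,91],"slide":[[0.5,-0.3,-0.1],[1,-0.55,-0.1],[1,-0.55,-0.1],[1,-0.55,-0.1],[1,-0.55,-0.1],[1,-0.55,-0.1],[1,-0.55,-0.1],[1,-0.55,-0.1]],"spin":[0,0,0,0,0,0,0,0]}'
python3 -m jog '{"jaw":[91,91,91,91,91,91,91,91,91,91],"slide":[[1,-0.55,0],[1,-0.55,0],[1,-0.55,0],[1,-0.55,0],[1,-0.5,0],[1,-0.5,0],[0.75,-0.4,0],[0.4,-0.3,0],[0,0,0],[0,0,0]],"spin":[0,0,0,0,0,0,0,0,0,0]}'
python3 - <<'E'
from h import *
m=env.camera_model("wrist");f=env.grab_frame("wrist")
cv2.imwrite("pics/w1.png",f[:,:,::-1]);np.save("w1.npy",f);np.savez("w1m.npz",**m)
print(env.state()["ee_pos"],proj(m,np.array([551.5,-191.5,80])))
E
```

```text
time_s: 0.95
ee_pos: [341.8, -368.5, 238.3]
ee_rot: [-180.0, -0.0, 16.0]
force: [-0.2, -0.3, -0.8]
gripper_width: 91.0
gripper_force: 0.0
time_s: 1.95
ee_pos: [513.8, -199.1, 238.0]
ee_rot: [180.0, 0.1, 16.1]
force: [-0.6, 0.1, 0.4]
gripper_width: 90.7
gripper_force: 0.0
[ 513.65917229 -199.55547793  238.01402343] (np.float64(262.71533382470795), np.float64(139.07948621845188))
```

View pics/w1.png

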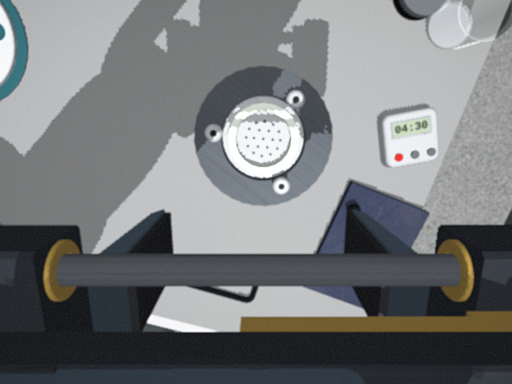

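The holder is centred at about (263,137). The studs are at about (296,98), (213,132) and (282,186), and the seal is white at (263,138). I'll take a second view from about 60 mm to the left to triangulate.

```bash
python3 -m jog '{"jaw":[91,91,91,91,91,91],"slide":[[0,-0.5,0],[0,-0.9,0],[0,-0.6,0],[0,0,0],[0,0,0],[0,0,0]],"spin":[0,0,0,0,0,0]}'
cat > studs.py <<'E'
from h import *
def blobs(f,m):
    g=cv2.cvtColor(f,cv2.COLOR_RGB2GRAY);g=cv2.resize(g,None,fx=4,fy=4,interpolation=cv2.INTER_CUBIC)
    out=[]
    b=(g>135).astype(np.uint8)
    n,l,s,c=cv2.connectedComponentsWithStats(b)
    for i in range(1,n):
        x,y,w,h,a=s[i]
        cu,cv_=(x+w/2-.5)/4-.375,(y+h/2-.5)/4-.375
        cnt=cv2.findContours((l==i).astype(np.uint8),cv2.RETR_EXTERNAL,cv2.CHAIN_APPROX_NONE)[0][0]
        (ex,ey),r=cv2.minEnclosingCircle(cnt)
        p=plane(m,ex/4-.375,ey/4-.375,90)
        if np.hypot(*(p[:2]-[551.5,-191.5]))<62 and a>100: out.append((round(ex/4-.375,2),round(ey/4-.375,2),round(r/4,2),w/4,h/4,a/16))
    return out
E
python3 - <<'E'
from studs import *
f1=np.load("w1.npy");m1=dict(np.load("w1m.npz"))
m2=env.camera_model("wrist");f2=env.grab_frame("wrist");np.save("w2.npy",f2);np.savez("w2m.npz",**m2);cv2.imwrite("pics/w2.png",f2[:,:,::-1])
for f,m in((f1,m1),(f2,m2)):
    for b in blobs(f,m):print(b)
    print()
E
```

```text
time_s: 2.6
ee_pos: [498.1, -142.0, 238.1]
ee_rot: [180.0, -0.0, 16.0]
force: [0.8, -0.1, -0.1]
gripper_width: 91.1
gripper_force: 0.0
(300.5, 126.12, 244.62, np.float64(420.5), np.float64(253.75), np.float64(51936.625))
(258.27, 124.62, 53.82, np.float64(98.5), np.float64(88.0), np.float64(5550.4375))
(280.9, 185.74, 9.54, np.float64(19.25), np.float64(18.0), np.float64(241.125))

(320.0, 113.62, 222.5, np.float64(383.0), np.float64(253.75), np.float64(46663.4375))
(361.77, 100.26, 9.82, np.float64(19.0), np.float64(19.5), np.float64(252.4375))
(316.05, 135.58, 47.74, np.float64(95.5), np.float64(81.5), np.float64(5242.875))
(343.12, 186.38, 9.3, np.float64(18.0), np.float64(17.5), np.float64(226.0))
```

```bash
sed -i 's/b=(g>135).astype(np.uint8)/b=cv2.morphologyEx((g>TH).astype(np.uint8),cv2.MORPH_OPEN,cv2.getStructuringElement(cv2.MORPH_ELLIPSE,(11,11)))/; s/def blobs(f,m)/def blobs(f,m,TH=135)/' studs.py
python3 - <<'E'
from studs import *
for k in "12":
  f=np.load(f"w{k}.npy");m=dict(np.load(f"w{k}m.npz"))
  for TH in (145,160,175):
    print(k,TH)
    for b in blobs(f,m,TH):
      if b[2]<70: print(*[float(x) for x in b],plane(m,b[0],b[1],94).round(1))
c=[cv2.resize(cv2.imread(f"pics/w{k}.png")[70:215,180:400],None,fx=3.5,fy=2,interpolation=cv2.INTER_CUBIC) for k in "12"]
cv2.imwrite("pics/c12.png",np.vstack(c))
E
```

```text
1 145
294.62 97.75 8.66 16.75 16.25 171.0625 [ 595.2 -207.9   94. ]
254.54 135.55 48.8 97.25 81.5 5206.75 [ 553.6 -183.    94. ]
280.97 186.12 9.07 18.0 17.5 219.0 [ 515.3 -219.7   94. ]
1 160
294.62 97.75 8.35 16.5 13.75 131.375 [ 595.2 -207.9   94. ]
256.51 138.26 46.44 93.0 80.75 4707.75 [ 551.8 -185.4   94. ]
267.62 117.5 1.86 3.75 3.0 8.625 [ 572.2 -189.8   94. ]
280.88 185.75 8.61 17.25 16.5 195.0 [ 515.7 -219.6   94. ]
1 175
294.64 97.81 8.04 16.0 13.0 115.0 [ 595.1 -207.9   94. ]
256.87 138.59 46.03 92.25 75.75 4228.5 [ 551.6 -185.8   94. ]
236.12 109.62 4.51 7.75 7.0 29.375 [ 571.  -160.9   94. ]
280.93 185.89 8.19 16.25 16.0 175.1875 [ 515.5 -219.6   94. ]
2 145
361.79 100.36 9.6 18.5 19.0 236.9375 [ 594.  -208.7   94. ]
316.27 135.4 47.47 95.0 81.0 5052.125 [ 553.7 -179.7   94. ]
343.15 186.43 8.96 17.5 17.0 209.1875 [ 515.7 -219.    94. ]
2 160
361.52 100.26 9.23 17.75 18.5 214.5 [ 594.  -208.5   94. ]
316.29 135.76 47.25 94.5 80.25 4127.375 [ 553.4 -179.8   94. ]
306.62 105.25 1.86 3.75 3.25 8.75 [ 576.5 -163.1   94. ]
297.88 111.75 3.97 7.25 6.0 25.625 [ 569.  -157.4   94. ]
312.12 121.12 2.46 4.75 3.75 13.8125 [ 564.7 -172.1   94. ]
343.21 186.77 8.57 16.75 16.5 187.1875 [ 515.4 -219.2   94. ]
2 175
361.46 100.31 8.85 17.0 17.75 190.5625 [ 593.9 -208.4   94. ]
316.48 135.69 46.96 94.0 75.75 3874.5625 [ 553.5 -180.    94. ]
343.19 186.65 8.13 16.0 15.75 165.625 [ 515.5 -219.1   94. ]
```

View pics/c12.png

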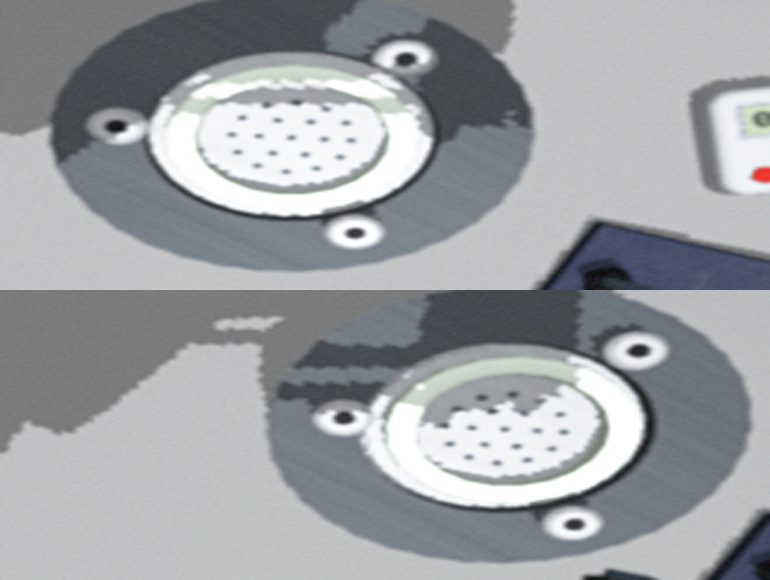

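Both crops show three stud heads with dark sockets. In view 1 they are at about (296,100), (213,133) and (281,186.5). In view 2 they are at (362,100), (278,134) and (344,187). I'll refine them by dark centroid and triangulate.

```bash
cat > stud2.py <<'E'
from studs import *
g0={1:[(295.7,100),(212.9,133),(281.1,186.5)],2:[(362.3,100.2),(278.3,133.7),(344,187)]}
def dark(f,u,v):
    g=cv2.resize(cv2.cvtColor(f,cv2.COLOR_RGB2GRAY),None,fx=4,fy=4,interpolation=cv2.INTER_CUBIC)
    U,V=int((u+.375)*4),int((v+.375)*4);w=g[V-16:V+17,U-16:U+17].astype(float)
    q=np.clip(85-w,0,None);yy,xx=np.mgrid[-16:17,-16:17];k=(np.hypot(xx,yy)<16)*q
    return (U+(k*xx).sum()/k.sum())/4-.375,(V+(k*yy).sum()/k.sum())/4-.375
P=[]
M={k:dict(np.load(f"w{k}m.npz")) for k in(1,2)};F={k:np.load(f"w{k}.npy") for k in(1,2)}
for i in range(3):
    uv={k:dark(F[k],*g0[k][i]) for k in(1,2)}
    p,e=tri([ray(M[k],*uv[k]) for k in(1,2)])
    q=[plane(M[k],*uv[k],94) for k in (1,2)]
    print({k:np.round(v,1).tolist() for k,v in uv.items()},p.round(1),np.round(e[0],2),q[0].round(1),q[1].round(1));P.append((q[0]+q[1])/2)
P=np.array(P)[:,:2];x=P.mean(0)
A=np.c_[2*P,np.ones(3)];c=np.linalg.solve(A,(P**2).sum(1))[:2]
d=P-c;print("circumcentre",c,"r",np.hypot(*d.T),"ang",np.degrees(np.arctan2(d[:,1],d[:,0])),x)
E
python3 stud2.py
```

```text
{1: [295.4, 99.3], 2: [362.0, 99.9]} [ 594.3 -208.9   93.8] 0.15 [ 594.1 -208.9   94. ] [ 594.4 -208.8   94. ]
{1: [212.7, 132.7], 2: [277.9, 133.4]} [ 545.7 -145.8   93.6] 0.17 [ 545.5 -145.9   94. ] [ 545.8 -145.7   94. ]
{1: [281.0, 186.1], 2: [343.6, 186.8]} [ 515.3 -219.8   93.2] 0.05 [ 515.4 -219.8   94. ] [ 515.4 -219.6   94. ]
circumcentre [ 551.69277938 -191.41547133] r [45.99907251 45.99907251 45.99907251] ang [ -22.3128395    97.50805437 -142.10143849] [ 551.77495813 -191.45384019]
```

Stud circle radius 46.0 mm, spacing 120° and height about 93.6 mm all agree with the text. Centre is (551.7, −191.4), stud angle −22.3° (equivalently 97.7°). Now to the cover.

```bash
python3 -m jog '{"jaw":[91,91,91,91,91,91,91,91,91],"slide":[[0.2,-0.5,0.1],[0.4,-0.9,0.15],[0.4,-0.95,0.15],[0.45,-0.95,0.15],[0.45,-0.95,0.15],[0.45,-0.95,0.15],[0.45,-0.95,0.15],[0.45,-0.95,0.15],[0.4,-0.95,0.1]],"spin":[0,0,0,0,0,0,0,0,0]}'
python3 -m jog '{"jaw":[91,91,91,91,91,91,91,91],"slide":[[0,0,0],[0,0,0],[0,0,0],[0,0,0],[0,0,0],[0,0,0],[0,0,0],[0,0,0]],"spin":[-0.9,-1,-1,-1,-1,0,0,0]}'
python3 - <<'E'
from h import *
m=env.camera_model("wrist");f=env.grab_frame("wrist");print(env.state()["ee_pos"],env.state()["ee_rot"])
cv2.imwrite("pics/w3.png",f[:,:,::-1]);np.save("w3.npy",f);np.savez("w3m.npz",**m)
E
```

```text
time_s: 3.55
ee_pos: [537.1, 121.6, 199.9]
ee_rot: [180.0, 0.0, 16.0]
force: [0.3, -0.6, 0.2]
gripper_width: 91.3
gripper_force: 0.0
time_s: 4.35
ee_pos: [536.7, 120.6, 200.3]
ee_rot: [180.0, 0.0, 55.1]
force: [-0.9, -0.2, -0.2]
gripper_width: 90.9
gripper_force: 0.0
[536.62630787 120.6686398  200.37407219] [1.79994512e+02 5.98639165e-03 5.51276084e+01]
```

View pics/w3.png

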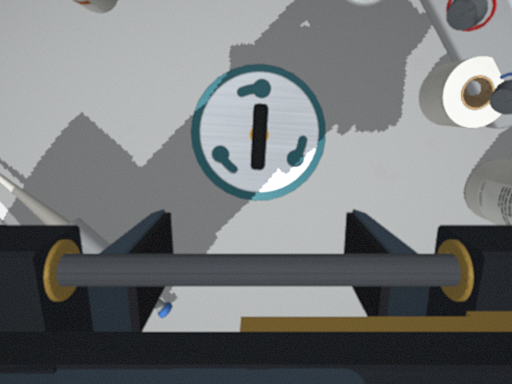

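The cover is at about (259,133). The round holes are at (261,88), (220,154) and (295,158), with slots running anticlockwise, and the bar runs almost vertically from (261,104) to (258,169). I'll take a second view shifted sideways.

```bash
python3 -m jog '{"jaw":[91,91,91,91,91],"slide":[[0.3,0.7,0.2],[0.5,0.9,0.4],[0,0,0],[0,0,0],[0,0,0]],"spin":[0,0,0,0,0]}'
cat > cov.py <<'E'
from h import *
def feats(f):
    k=4;F=cv2.resize(f,None,fx=k,fy=k,interpolation=cv2.INTER_CUBIC);R,G,B=[F[...,i].astype(int) for i in range(3)]
    teal=((G-R>25)&(B-R>20)).astype(np.uint8)
    blk=((F.max(2)<50)).astype(np.uint8);blk[:, :]=cv2.morphologyEx(blk,cv2.MORPH_OPEN,np.ones((5,5),np.uint8))
    H=[];n,l,s,c=cv2.connectedComponentsWithStats(teal)
    for i in range(1,n):
        if 1500<s[i][4]<9000:
            d=cv2.distanceTransform(np.pad((l==i).astype(np.uint8),1),cv2.DIST_L2,5)[1:-1,1:-1]
            ys,xs=np.where(d>d.max()-.7);H.append(((xs.mean())/k-.375,(ys.mean())/k-.375,d.max()/k,s[i][4]/16))
    bar=None;n,l,s,c=cv2.connectedComponentsWithStats(blk)
    hm=np.mean([h[:2] for h in H],0)
    for i in range(1,n):
        u,v=c[i]/k-.375
        if s[i][4]>4000 and np.hypot(u-hm[0],v-hm[1])<30:
            cnt=cv2.findContours((l==i).astype(np.uint8),cv2.RETR_EXTERNAL,cv2.CHAIN_APPROX_NONE)[0][0]
            bar=cv2.minAreaRect(cnt);bp=cv2.boxPoints(bar)/k-.375
            bar=(np.array(bar[0])/k-.375,np.array(bar[1])/k,bp)
    return H,bar
E
python3 - <<'E'
from cov import *
m=env.camera_model("wrist");f=env.grab_frame("wrist");print(env.state()["ee_pos"],env.state()["ee_rot"])
cv2.imwrite("pics/w4.png",f[:,:,::-1]);np.save("w4.npy",f);np.savez("w4m.npz",**m)
rb=[];rh=[]
for k in "34":
    f=np.load(f"w{k}.npy");m=dict(np.load(f"w{k}m.npz"));H,bar=feats(f);H.sort(key=lambda h:(h[1]>130 if k=="3" else 0,h[0]))
    for h in H:print(np.round(h,2),plane(m,h[0],h[1],9).round(1))
    P=np.array([plane(m,h[0],h[1],9)[:2] for h in H])
    if len(P)==3:
        c=np.linalg.solve(np.c_[2*P,np.ones(3)],(P**2).sum(1))[:2];d=P-c;print("c",c,np.hypot(*d.T)[0],np.degrees(np.arctan2(d[:,1],d[:,0])))
    rh.append(H)
    if bar is not None:
        u=bar[2];i=np.argmax([np.linalg.norm(u[1]-u[0]),np.linalg.norm(u[2]-u[1])])
        e1,e2=((u[1]+u[2])/2,(u[3]+u[0])/2) if i==0 else ((u[0]+u[1])/2,(u[2]+u[3])/2)
        a,b=sorted([e1,e2],key=lambda q:q[1])
        A,Bq=plane(m,*a,49),plane(m,*b,49);print("bar",a.round(1),b.round(1),bar[1],A.round(1),Bq.round(1),"len",np.linalg.norm(A-Bq),"yaw",np.degrees(np.arctan2(*(A-Bq)[1::-1])));rb.append((ray(m,*a),ray(m,*b)))
if len(rb)==2:
    for j in(0,1):p,e=tri([rb[0][j],rb[1][j]]);print("bar end tri",p.round(1),round(e[0],2))
E
```

```text
time_s: 4.9
ee_pos: [589.0, 113.3, 182.7]
ee_rot: [-180.0, 0.0, 55.2]
force: [-0.7, 0.9, 0.4]
gripper_width: 91.1
gripper_force: 0.0
[588.96631195 113.30649364 182.90874171] [ 1.79995623e+02 -4.14799130e-03  5.52262372e+01]
[261.12  88.25   8.24 354.19] [587.8 191.5   9. ]
[220.08 153.43   7.29 283.62] [514.7 162.2   9. ]
[294.88 157.88   7.39 293.38] [576.9 113.1   9. ]
c [559.8631293  155.40379254] 45.653222606482736 [ 52.25442684 171.48825134 -68.05050765]
bar [260.6 104.3] [256.9 168.1] [12.81905842 63.87464523] [578.  178.8  49. ] [541.7 132.7  49. ] len 58.66472233623407 yaw 51.81177422375031
[173.38 178.75   6.94 271.94] [515.1 161.9   9. ]
[213.59 112.3    8.24 369.56] [588.3 191.5   9. ]
[250.75 183.     7.35 308.12] [577.6 113.1   9. ]
c [560.36027987 155.4130215 ] 45.69005522412723 [171.89920637  52.25347175 -67.83389955]
bar [208.8 130.9] [206.9 196.7] [15.07462978 65.83811951] [579.9 178.8  49. ] [542.9 132.1  49. ] len 59.53417379967219 yaw 51.565354619321774
bar end tri [578.1 178.9  37.7] 0.14
bar end tri [541.  131.5  42. ] 0.21
```

Cover centre is (559.9, 155.3), yaw 52.0°. Hole circle radius 45.7 mm and the bar centred on the same point both agree. Now I approach.

```bash
python3 -m jog '{"jaw":[91,91,91,91],"slide":[[0,0,0],[0,0,0.6],[0,0,0.6],[0,0,0]],"spin":[0.4,0,0,0]}'
python3 -c "
from h import *
togo([559.9,155.3,75],52)"
```

```text
time_s: 5.35
ee_pos: [587.4, 113.0, 144.9]
ee_rot: [-179.8, 0.2, 52.0]
force: [-0.3, 0.3, -0.2]
gripper_width: 91.0
gripper_force: 0.0
shift mm [ 16.7 -47.5  69.9] units [ 0.56 -1.58  2.33] dyaw -0.038667740885344415 spin units (tool z down) 0.004833467610668052
```

```bash
python3 -m jog '{"jaw":[60,60,60,60,60,60,60],"slide":[[0.2,-0.58,0.5],[0.2,-0.6,0.7],[0.16,-0.4,0.7],[0,0,0.43],[0,0,0],[0,0,0],[0,0,0]],"spin":[0,0,0,0,0,0,0]}'
python3 -c "
from h import *
togo([559.9,155.3,21],52)"
```

```text
time_s: 6.05
ee_pos: [563.9, 155.3, 77.9]
ee_rot: [179.9, -0.1, 52.0]
force: [-0.3, 0.2, 0.5]
gripper_width: 59.6
gripper_force: 0.0
shift mm [-2.6 -3.3 56.9] units [-0.09 -0.11  1.9 ] dyaw 0.007891009625510037 spin units (tool z down) -0.0009863762031887546
```

```bash
python3 -m jog '{"jaw":[60,60,60,60,60,60],"slide":[[-0.09,-0.11,0],[0,0,0.5],[0,0,0.7],[0,0,0.5],[0,0,0.2],[0,0,0]],"spin":[0,0,0,0,0,0]}'
python3 -m jog '{"jaw":[60,30,10,5,5,5,5,5],"slide":[[0,0,0],[0,0,0],[0,0,0],[0,0,0],[0,0,0],[0,0,0],[0,0,0],[0,0,0]],"spin":[0,0,0,0,0,0,0,0]}' 30
python3 -c "
from h import *
s=env.state();print(s['torque']);togo([559.9,155.3,21],52)"
```

```text
time_s: 6.65
ee_pos: [558.0, 155.2, 19.2]
ee_rot: [-180.0, 0.1, 52.0]
force: [0.3, -0.9, -0.7]
gripper_width: 59.9
gripper_force: 0.0
time_s: 7.45
ee_pos: [558.8, 155.3, 19.6]
ee_rot: [179.9, -0.0, 52.0]
force: [1.9, -1.0, -0.0]
gripper_width: 13.5
gripper_force: 30.0
[-0.21901407 -0.20166052  0.02964138]
shift mm [ 0.7  0.9 -1.4] units [ 0.02  0.03 -0.05] dyaw -0.0439623710786492 spin units (tool z down) 0.00549529638483115
```

Gripped at 13.5 mm. Lift.

```bash
python3 -m jog '{"jaw":[5,5,5,5,5,5,5,5,5,5],"slide":[[0,0,-0.2],[0,0,-0.5],[0,0,-0.7],[0,0,-0.7],[0,0,-0.8],[0,0,-0.8],[0,0,-0.6],[0,0,-0.3],[0,0,0],[0,0,0]],"spin":[0,0,0,0,0,0,0,0,0,0]}' 45
python3 - <<'E'
from h import *
s=env.state();print(s['ee_pos'],s['ee_rot'],s['force'],s['torque']);togo([551.8,-192.1,158],97.7)
f=env.grab_frame("scene");w=env.grab_frame("wrist");np.save("w5.npy",w)
cv2.imwrite("pics/l.png",cv2.hconcat([cv2.resize(f[170:290,170:330],(400,300)),cv2.resize(w,(400,300))])[:,:,::-1])
E
```

```text
time_s: 8.45
ee_pos: [557.4, 155.3, 156.4]
ee_rot: [-179.9, 0.1, 52.0]
force: [-0.3, -0.2, -4.1]
gripper_width: 13.9
gripper_force: 45.0
[557.40753404 155.31242527 156.42719009] [-1.79917927e+02  1.08395443e-01  5.20332434e+01] [-0.31329809 -0.23148758 -4.11396076] [-0.05815955 -0.05137376  0.00664197]
shift mm [-277.3  209.3   -1.3] units [-9.24  6.98 -0.04] dyaw 45.6667565695931 spin units (tool z down) -5.708344571199137
```

View pics/l.png

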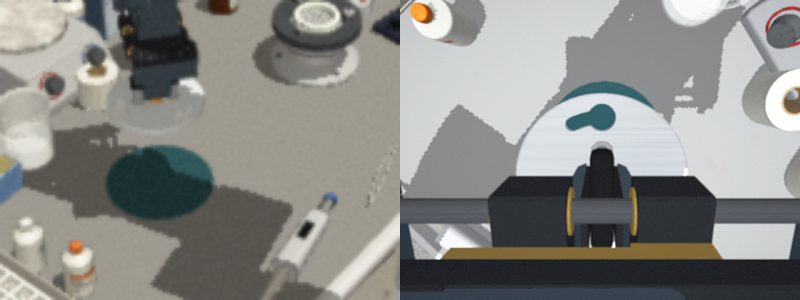

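The cover hangs level from the gripper, clear of the mat, with the front keyhole visible at about (600,117) in the right-hand panel. Now I carry it over.

```bash
python3 -m jog '{"jaw":[5,5,5,5,5,5,5,5,5,5],"slide":[[-0.3,0.23,0],[-0.6,0.45,0],[-0.9,0.68,0],[-0.92,0.7,0],[-0.92,0.7,0],[-0.92,0.7,0],[-0.92,0.7,0],[-0.92,0.7,0],[-0.92,0.7,0],[-0.92,0.7,0]],"spin":[0,0,0,0,0,0,0,0,0,0]}'
python3 -m jog '{"jaw":[5,5,5,5,5,5,5,5,5,5],"slide":[[-0.6,0.45,0],[-0.32,0.23,0],[0,0,0],[0,0,0],[0,0,0],[0,0,0],[0,0,0],[0,0,0],[0,0,0],[0,0,0]],"spin":[0,0,-0.5,-0.9,-1,-1,-1,-0.9,-0.4,0]}'
python3 -m jog '{"jaw":[5,5,5],"slide":[[0,0,0],[0,0,0],[0,0,0]],"spin":[0,0,0]}'
python3 -c "
from h import *
togo([551.8,-192.1,130],97.7);s=env.state();print(s['force'],s['torque'])"
```

```text
time_s: 9.55
ee_pos: [553.3, -157.0, 156.9]
ee_rot: [-179.9, 0.1, 52.0]
force: [0.6, -0.4, -4.4]
gripper_width: 13.8
gripper_force: 45.0
time_s: 10.55
ee_pos: [553.0, -188.8, 157.1]
ee_rot: [-179.9, -0.0, 97.6]
force: [0.9, 0.1, -4.1]
gripper_width: 13.9
gripper_force: 45.0
time_s: 10.85
ee_pos: [553.3, -189.2, 157.5]
ee_rot: [-180.0, -0.0, 97.6]
force: [-0.5, 0.0, -3.4]
gripper_width: 13.7
gripper_force: 45.0
shift mm [-2.7 -1.9 27.5] units [-0.09 -0.06  0.92] dyaw 0.09337837125713122 spin units (tool z down) -0.011672296407141403
[-0.45609621  0.04523548 -3.36984848] [-0.06503969 -0.10203502 -0.04813373]
```

```bash
python3 -m jog '{"jaw":[5,5,5,5,5,5,5],"slide":[[-0.09,-0.06,0.1],[0,0,0.4],[0,0,0.5],[0,0,0.33],[0,0,0],[0,0,0],[0,0,0]],"spin":[0,0,0,0,0,0,0]}'
python3 - <<'E'
from h import *
togo([551.8,-192.1,116],97.7);s=env.state();print(s['force'],s['torque'])
w=env.grab_frame("wrist");t=env.grab_frame("scene");np.save("w6.npy",w)
m=env.camera_model("wrist");print("stud px",proj(m,np.array([551.7,-191.4,94])+46*np.array([np.cos(np.radians(97.6)),np.sin(np.radians(97.6)),0])))
c=cv2.resize(w[60:180,170:340],(510,360),interpolation=cv2.INTER_CUBIC)
cv2.imwrite("pics/a.png",c[:,:,::-1])
E
```

```text
time_s: 11.55
ee_pos: [552.5, -192.3, 118.2]
ee_rot: [179.9, 0.0, 97.6]
force: [-0.3, -0.8, -3.7]
gripper_width: 13.5
gripper_force: 45.0
shift mm [ 0.3 -0.7  2.2] units [ 0.01 -0.02  0.07] dyaw 0.07226201943566934 spin units (tool z down) -0.009032752429458668
[-0.25316735 -0.75659531 -3.68030927] [-0.0315605  -0.11425447  0.04603403]
stud px (np.float64(259.49374276117555), np.float64(148.74876635778048))
```

View pics/a.png

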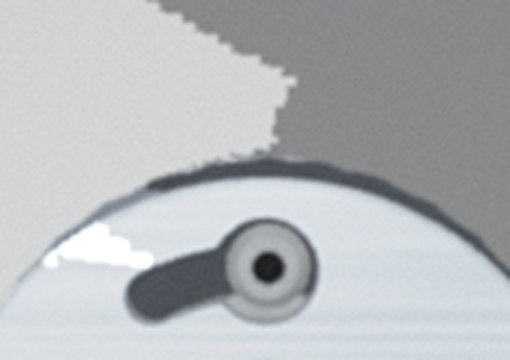

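The stud's socket at (267,267) in the crop sits almost concentric in the hole centred at (271,270). It is about 0.8 mm off in y, which matches the pose reading. I correct that and descend gently.

```bash
python3 -m jog '{"jaw":[5,5,5,5,5,5,5],"slide":[[0.01,-0.025,0.05],[0,0,0.07],[0,0,0.07],[0,0,0.05],[0,0,0],[0,0,0],[0,0,0]],"spin":[0,0,0,0,0,0,0]}'
python3 -m jog '{"jaw":[5,5,5,5,5],"slide":[[0,0,0.05],[0,0,0.05],[0,0,0],[0,0,0],[0,0,0]],"spin":[0,0,0,0,0]}'
python3 -c "
from h import *
togo([551.8,-192.1,105],97.7);s=env.state();print(s['force'],s['torque'])"
```

```text
time_s: 12.35
ee_pos: [551.3, -192.0, 110.5]
ee_rot: [180.0, 0.0, 97.6]
force: [-0.5, -0.2, -3.6]
gripper_width: 14.1
gripper_force: 45.0
time_s: 12.85
ee_pos: [551.7, -192.1, 107.5]
ee_rot: [179.9, 0.0, 97.6]
force: [2.3, -0.8, -4.0]
gripper_width: 13.6
gripper_force: 45.0
shift mm [0.  0.1 2.5] units [0.   0.   0.08] dyaw 0.06727435099695356 spin units (tool z down) -0.008409293874619195
[ 2.27108237 -0.75826069 -3.96213205] [-0.19707582 -0.57324104  0.04595632]
```

```bash
python3 -m jog '{"jaw":[5,5,5,5,5],"slide":[[0,0.015,0.04],[0,0,0.04],[0,0,0],[0,0,0],[0,0,0]],"spin":[0,0,0,0,0]}'
python3 -c "
from h import *
togo([551.8,-192.1,103],97.7);s=env.state();print(s['force'],s['torque'])"
```

```text
time_s: 13.35
ee_pos: [551.9, -192.0, 105.1]
ee_rot: [180.0, 0.0, 97.6]
force: [1.4, -0.5, -3.4]
gripper_width: 13.8
gripper_force: 45.0
shift mm [-0.1 -0.1  2.1] units [-0.   -0.    0.07] dyaw 0.06750260165289035 spin units (tool z down) -0.008437825206611294
[ 1.36151291 -0.50909244 -3.41167922] [-0.25490999 -0.63343821 -0.00712028]
```

```bash
python3 -m jog '{"jaw":[5,5,5,5,5],"slide":[[0,0.01,0.05],[0,0,0.05],[0,0,0],[0,0,0],[0,0,0]],"spin":[0,0,0,0,0]}'
python3 -c "
from h import *
togo([551.8,-192.1,98],97.7);s=env.state();print(s['force'],s['torque'])"
```

```text
time_s: 13.85
ee_pos: [552.0, -191.9, 102.4]
ee_rot: [180.0, 0.0, 97.6]
force: [1.4, -0.7, 1.3]
gripper_width: 13.9
gripper_force: 45.0
shift mm [-0.2 -0.3  4.4] units [-0.01 -0.01  0.15] dyaw 0.06925825674692021 spin units (tool z down) -0.008657282093365026
[ 1.4471989  -0.68538781  1.29342009] [-0.14415859 -0.32447396  0.04284242]
```

Seal contact at TCP 102.4, as predicted. Press 5 mm.

```bash
python3 -m jog '{"jaw":[5,5,5,5,5,5],"slide":[[0,0,0.05],[0,0,0.05],[0,0,0.05],[0,0,0],[0,0,0],[0,0,0]],"spin":[0,0,0,0,0,0]}'
python3 -c "
from h import *
togo([551.8,-192.1,97.5],97.7);s=env.state();print(s['force'],s['torque'])"
```

```text
time_s: 14.45
ee_pos: [552.1, -191.9, 98.7]
ee_rot: [180.0, 0.0, 97.6]
force: [-1.9, -0.6, 7.2]
gripper_width: 13.6
gripper_force: 45.0
shift mm [-0.1 -0.3  1.2] units [-0.   -0.01  0.04] dyaw 0.0672996557444776 spin units (tool z down) -0.0084124569680597
[-1.94623453 -0.56240991  7.20446411] [-0.05314208  0.06729282 -0.02901555]
```

```bash
python3 -m jog '{"jaw":[5,5,5,5,5],"slide":[[0,-0.007,0.04],[0,0,0.03],[0,0,0],[0,0,0],[0,0,0]],"spin":[0,0,0,0,0]}'
python3 -c "
from h import *
s=env.state();print(s['force'],s['torque'])"
```

```text
time_s: 14.95
ee_pos: [552.1, -191.9, 97.1]
ee_rot: [179.9, 0.0, 97.6]
force: [-0.8, 0.6, 10.0]
gripper_width: 14.0
gripper_force: 45.0
[-0.78415273  0.59300495  9.97365283] [0.09802281 0.17665433 0.01033245]
```

Net press is about 13.6 N, so the seal is down about 4.8 mm. Turn clockwise in stages.

```bash
python3 -m jog '{"jaw":[5,5,5,5,5,5],"slide":[[0,0,0],[0,0,0],[0,0,0],[0,0,0],[0,0,0],[0,0,0]],"spin":[0.25,0.25,0.25,0.25,0,0]}'
python3 -c "
from h import *
s=env.state();print(s['force'],s['torque'])"
```

```text
time_s: 15.55
ee_pos: [552.5, -192.0, 97.2]
ee_rot: [179.9, 0.0, 89.6]
force: [-0.3, 0.2, 9.7]
gripper_width: 13.7
gripper_force: 45.0
[-0.32616874  0.1903599   9.70522592] [0.07299076 0.02563534 0.09071192]
```

```bash
python3 -m jog '{"jaw":[5,5,5,5,5,5,5,5],"slide":[[0,0,0],[0,0,0],[0,0,0],[0,0,0],[0,0,0],[0,0,0],[0,0,0],[0,0,0]],"spin":[0.25,0.25,0.25,0.25,0.25,0.25,0,0]}'
python3 -c "
from h import *
s=env.state();print(s['force'],s['torque'])"
```

```text
time_s: 16.35
ee_pos: [552.6, -192.1, 97.3]
ee_rot: [179.8, 0.0, 77.6]
force: [-0.4, -0.9, 9.2]
gripper_width: 13.7
gripper_force: 45.0
[-0.35603972 -0.92788426  9.24030543] [ 0.03664708 -0.04916666  0.09836249]
```

```bash
python3 -m jog '{"jaw":[5,5,5,5,5,5],"slide":[[0,0,0],[0,0,0],[0,0,-0.03],[0,0,0],[0,0,0],[0,0,0]],"spin":[0.2,0.1,0,0,0,0]}'
python3 -c "
from h import *
s=env.state();print(s['force'],s['torque'])
f=env.grab_frame('wrist');cv2.imwrite('pics/b.png',cv2.resize(f[60:230,150:360],(630,510),interpolation=cv2.INTER_CUBIC)[:,:,::-1])"
```

```text
time_s: 16.95
ee_pos: [552.7, -192.1, 98.0]
ee_rot: [179.8, 0.0, 75.3]
force: [0.6, 0.1, 8.9]
gripper_width: 13.7
gripper_force: 45.0
[0.59428649 0.12259312 8.87277444] [ 0.00450506 -0.02598692  0.16201265]
```

View pics/b.png

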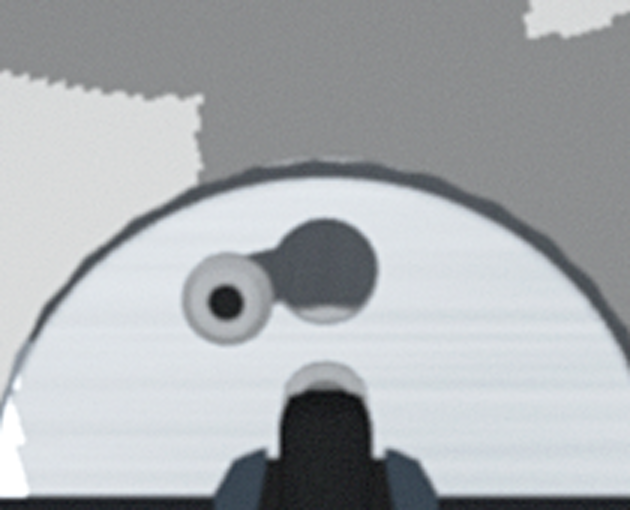

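The stud head at (227,300) now sits over the slot end, well clear of the hole at (325,270), so the cover is locked. Ease off, open and retreat.

```bash
python3 -m jog '{"jaw":[5,5,18,24,40,50,50,50],"slide":[[0,0,-0.03],[0,0,0],[0,0,0],[0,0,0],[0,0,0],[0,0,0],[0,0,0],[0,0,0]],"spin":[0,0,0,0,0,0,0,0]}'
python3 -m jog '{"jaw":[50,50,50,50,50,50,50,50],"slide":[[0,0,-0.2],[0,0,-0.5],[0,0,-0.8],[0,0,-0.9],[0,0,-0.9],[0,0,-0.6],[0,0,0],[0,0,0]],"spin":[0,0,0,0,0,0,0,0]}'
python3 - <<'E'
from h import *
from cov import *
s=env.state();print(s['force'],s['ee_pos'])
ms=env.camera_model("wrist");f=env.grab_frame("wrist")
cv2.imwrite('pics/e.png',f[:,:,::-1])
E
```

```text
time_s: 17.8
ee_pos: [551.6, -191.8, 97.1]
ee_rot: [-180.0, 0.0, 75.2]
force: [-0.9, -0.7, -0.7]
gripper_width: 49.7
gripper_force: 0.0
time_s: 18.6
ee_pos: [551.5, -191.8, 214.1]
ee_rot: [180.0, 0.0, 75.2]
force: [0.1, 0.2, -1.3]
gripper_width: 50.3
gripper_force: 0.0
[ 0.09367204  0.16487725 -1.3051308 ] [ 551.46411632 -191.80186081  214.1114113 ]
```

View pics/e.png

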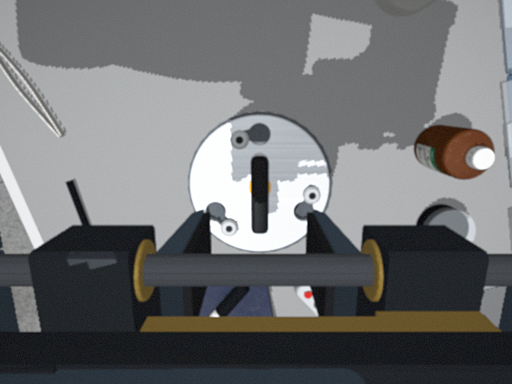

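All three stud heads, at about (240,139), (312,195) and (229,228), stand over the slots away from their holes. The cover lies centred and level and the gripper is clear.

```bash
python3 -c "
from workcell import env
print(env.job_done())"
```

```text
the job is handed in; nothing more can be done
None
```

The cover is on the holder, pressed down and turned about 22° clockwise so all three stud heads sit over its slots; I let go, backed the gripper clear and handed the job in at about 19 s, with no verdict returned.

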